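# Find the key that fits the centrifuge's rotor nut

### The arm

A 6-joint arm with a two-finger parallel gripper is mounted at the origin on the work surface. World frame = base frame: x ahead of the robot, y to its left, z up, the work surface at z = 0. Lengths are in m, angles in rad, forces in N, time in s.
With the tool pointing down it reaches from about 0.225 to 0.875 m from the base axis. Payload 3.4 kg.
Tool frame: the origin (TCP) lies between the finger pads, 19 mm behind the fingertips; this is the grasp point; z points along the fingers, y is the line along which they close (so a half turn about z gives the same grasp; the last joint's range is limited). The gripper opens to 85 mm and grips with 20 to 120 N. Pads are 22 mm wide; open, the fingers measure 114 mm over their backs; the gripper's body (76 mm by 85 mm) begins 54 mm behind the grasp point. The pads swing forward as they close: fully open they stand 13 mm farther back than shut.
Start: joints at [-1.349, 0.276, 1.505, -0, 1.361, -0.121], TCP at [0.193, -0.542, 0.25] pointing down, gripper open.
Joint ranges: [-2.89, 2.89], [-0.75, 2.08], [0.22, 2.7], [-1.18, 4.32], [0.11, 2.71], [-2.7, 2.7]. Speed limits (rad/s): [2.57, 2.57, 3.14, 3.14, 3.14, 3.14].

### API

Orientations are given as a unit quaternion [w, x, y, z].
In Python, from rig import manip gives the robot as it stands.
- The arm moves only by the tool step_hand, called after ">>>" as name(argument=value, ...), one argument or row to a line, values as JSON. Schema: {"type":"object","properties":{"steps":{"type":"array","items":{"type":"array","items":{"type":"number"},"minItems":4,"maxItems":4},"minItems":1,"maxItems":5},"finger_gap":{"type":"number"},"grip_force":{"type":"number"},"only":{"type":"string"},"quiet":{"type":"boolean"},"lines":{"type":"string"}},"required":["steps"],"additionalProperties":false}. steps is a list of rows, 1 to 5 of them, each of 4 numbers: dx, dy, dz in units of 20 mm, then a turn about the tool's z in units of 0.2 rad; each row shifts and turns the commanded pose from where the row before left it, along the tool's axes as they then stand; what a row does not reach is not made up. A row lasts 1/12 s, in which the tool goes at most 0.0417 m and 0.125 rad, less where a joint would pass 70% of its speed; a pose out of reach is approached as far as the arm can. finger_gap is the finger opening in m, set as the call begins (left out keeps the last). The fingers move at their own pace and stop on an object; grip_force is the grip in N (left out, the last holds). Time passes only in rows, so rows that do not move let the fingers close. The tool returns the time, the measured TCP pose, the force, the opening and the grip force at its end. only (a regular expression) keeps the lines of the reply that match it, lines (a string "A,B") keeps lines A to B, and quiet returns only ok. Input that does not fit is refused with a message, and nothing moves.
- manip.get_state(): the state, without advancing time (a new reading comes with each control period).
- manip.get_image(name): name is "scene" or "top" or "wrist"; returns a dict with "img" (384x512x3 uint8, red, green, blue), "camera_matrix" (3x3 intrinsics, pixels), "T" (4x4, takes a point from camera to world coordinates); the wrist camera has in their place "hand_eye" (4x4, takes a point from camera to tool coordinates, whose origin is the TCP and whose axes are the flange's). Camera axes: x right, y down, z forward; pixel columns grow to the right and rows downward; lengths in m; the calibration is good to about 2 mm. A picture is of the moment at which its call begins: read the wrist's pose just before it. There is no depth.
- manip.sign_off(): hands the job in; it is judged then, once.
The state is a dict: "clock": time; "qpos": joint angles; "qd": joint speeds; "effort": joint torques, N m; "position": TCP position; "ee_rot": TCP orientation; "contact_force": force on the tool from outside, world axes, zero at the start; "moment": the same for the moment, N m; "width": finger opening in m; "gripper_force": force on a finger pad.
Only numpy, scipy, OpenCV 4.12 (cv2) and the standard library are available. Lean on these libraries where they do the work, as an engineer would, in place of code of your own. Each camera call takes 0.05 s, during which the arm holds its last target. There are 200 camera calls.

### The job

The rotor is coming out of the centrifuge for cleaning: find which of the two full-size T-handled rotor keys fits the hex nut in the middle of the rotor by trying it on the nut without forcing it, and hang a key that does not fit back over a pin of the key holder, the free one. Finish with the key that fits fully home and upright on the nut and still held by its T-handle in the gripper: do not let go of it. The other two keys end standing on pins of the holder, and the other things on the bench are left alone.

Things in the scene. Friction and masses are not known exactly. Their poses are not given: they have to be found in the camera images.
- key_a: one of two full-size rotor keys, alike outside: steel socket 36 mm across, hexagonal mouth 24 mm deep, 12 mm shank, black T-bar 90 mm long (along the key's x), 14 wide (y), 16 high. 91 mm high, 0.25 kg. Origin: centre of the mouth's rim, z up the shank. Mouth corners at 0, 60, 120.. degrees from its x. One fits the nut (0.8 mm play a side), the other is 3 mm too narrow: try it
- key_b: one of two full-size rotor keys, alike outside: steel socket 36 mm across, hexagonal mouth 24 mm deep, 12 mm shank, black T-bar 90 mm long (along the key's x), 14 wide (y), 16 high. 91 mm high, 0.25 kg. Origin: centre of the mouth's rim, z up the shank. Mouth corners at 0, 60, 120.. degrees from its x. One fits the nut (0.8 mm play a side), the other is 3 mm too narrow: try it
- key_slim: a plainly smaller rotor key: socket only 24 mm across outside with a 14 mm mouth, far too small for the nut; T-bar 70 mm long; otherwise like the other two, also standing on a pin. Origin at the centre of the mouth's rim
- key_a_grip (a point): middle of key_a's T-bar, the place to hold it, 83 mm above its mouth
- key_b_grip (a point): middle of key_b's T-bar, the place to hold it, 83 mm above its mouth
- holder: fixed aluminium key holder: plate 100 x 270 x 10 mm, long side along its y, with three upright steel pins 85 mm apart along y. A key stands mouth down on the plate over each pin, its T-bar roughly across the row; which key is on which pin varies. Origin at the middle of the plate's underside
- pin_1 (a point): foot of the pin at the holder's -y end, on the plate's upper face, 10 mm above the bench; pins are 10 mm thick and 18 mm high with a tapered top
- pin_2 (a point): foot of the middle pin, like pin_1
- pin_3 (a point): foot of the pin at the holder's +y end, like pin_1
- centrifuge: fixed white microcentrifuge, 250 mm deep (its x), 190 wide (y), 125 high, round rotor bowl 150 mm across in its top. Its lid stands open on its +x side, up to 335 mm above the bench, 110 mm and more from the rotor's axis. Origin at the middle of its underside; the rotor's axis is 15 mm from it towards -x
- rotor: aluminium 12-place rotor in the bowl, 130 mm across, lying below the bowl's rim; turns on its upright spindle with slight friction (0.03 N m). Origin on the axis, 40 mm above the bench
- nut (a point): centre of the rotor nut's foot, on its washer, 85 mm above the bench. Hex nut 22 mm across flats, 14 mm high, chamfered top, under a 10 mm thread end 5 mm high. z up; nut corners at 0, 60, 120.. degrees from the point's x. A key fully home has its origin here, corners over corners; a key that does not fit stays on top, 13 to 14 mm higher
- tube_rack: white microtube rack, 130 x 50 x 44 mm, long side along its x, origin at the middle of its underside; a bystander
- petri_dish: clear petri dish, 95 mm across, 17 mm high, origin at the middle of its underside; a bystander
- tip_box: red pipette-tip box with clear lid, 85 x 120 x 62 mm, origin at the middle of its underside; a bystander
- tip_box_2: yellow pipette-tip box with clear lid, 85 x 120 x 62 mm, origin at the middle of its underside; a bystander
- reagent_bottle: amber reagent bottle, 60 mm across, 115 mm high, origin at the middle of its underside; a bystander
- sample_jar: clear jar with a white cap, 56 mm across, 55 mm high, origin at the middle of its underside; a bystander
- spare_rotor: spare aluminium 8-place rotor without a nut, 110 mm across, 33 mm high, lying on the bench, origin at the middle of its underside; a bystander

How it is judged:
By the outcome, as a careful person would: the job done as asked, in the order asked, and still so for the second after the job is handed in, while the arm keeps its last pose, push and grip.
It also fails if it takes over 72 s, if anything falls off the work surface, if the arm or the gripper's body presses on something with over 40 N, if the wrist force passes 120 N, or if a joint passes its speed limit or range.

## Working session

There is one attempt and no reset: what is moved stays moved. The work goes in short steps, Python scripts to look and compute and a tool call to move; the robot and the scene stay as the last step left them, time stands still between calls to the robot, and variables do not carry over. Pictures are saved under pics/ and viewed, at most 10 in all, crops included, and the job is handed in when it is done.

```bash
ls; mkdir -p pics
```

Run:
```python
from rig import manip
import cv2,numpy as np
s=manip.get_state();print(s)
for n in("scene","top"):
    d=manip.get_image(n);cv2.imwrite(f"pics/{n}0.png",d["img"][:,:,::-1]);print(n,d["camera_matrix"],d["T"])
    np.savez(f"{n}.npz",**d)
d=manip.get_image("wrist");print(d["camera_matrix"],d["hand_eye"])
```

```text
pics
rig.py
{'clock': 0.0, 'qpos': array([-1.34897480e+00,  2.76599620e-01,  1.50616403e+00,  3.34164070e-05,
        1.36072721e+00, -1.20991816e-01]), 'qd': array([ 0.00080825, -0.00140357, -0.00123973, -0.0012065 ,  0.00077258,
        0.00093794]), 'effort': array([ 5.15259435e-04, -4.16772687e+01, -2.45803410e+01, -3.88454446e-04,
        1.10536540e-02,  4.25135894e-06]), 'position': array([ 0.19317483, -0.54103044,  0.24912476]), 'ee_rot': array([-9.48718077e-04,  9.85345961e-01,  1.70565051e-01, -3.15116800e-05]), 'contact_force': array([ 0.8552282 , -0.26002565, -0.21331342]), 'moment': array([-0.05861511, -0.04857831,  0.01317364]), 'gripper_force': 0.0, 'width': 0.08552878169468162}
scene [[379.04514264   0.         261.74337897]
 [  0.         379.04514264 187.09547291]
 [  0.           0.           1.        ]] [[-0.35441471  0.60466965 -0.71327752  1.2051286 ]
 [ 0.93500044  0.23961792 -0.26145255  0.27094897]
 [ 0.01282166 -0.75957743 -0.6502905   0.69219526]
 [ 0.          0.          0.          1.        ]]
top [[362.72629812   0.         255.76874499]
 [  0.         362.72629812 197.3738904 ]
 [  0.           0.           1.        ]] [[-0.02690634 -0.99699544  0.072637    0.52749589]
 [-0.99893619  0.02953864  0.03541135  0.00905821]
 [-0.03745056 -0.07160694 -0.9967296   0.93250346]
 [ 0.          0.          0.          1.        ]]
[[295.36916871   0.         250.69947029]
 [  0.         295.36916871 188.43788676]
 [  0.           0.           1.        ]] [[ 0.00149474 -0.95801476 -0.28671501  0.0720808 ]
 [ 0.9999976   0.00189113 -0.00110562 -0.00128825]
 [ 0.00160142 -0.28671266  0.95801528 -0.12432834]
 [ 0.          0.          0.          1.        ]]
```

View pics/top0.png

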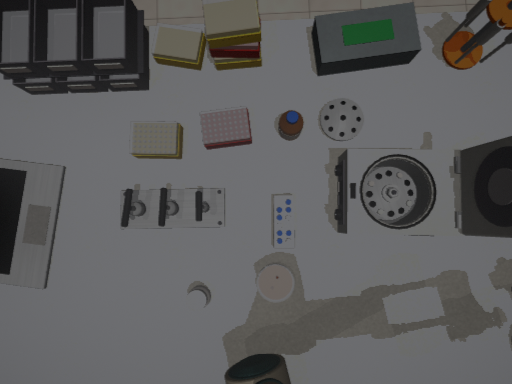

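View pics/scene0.png

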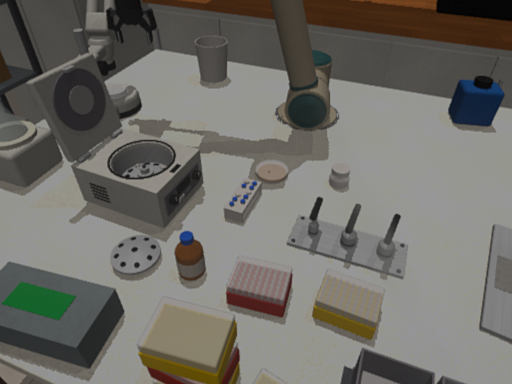

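The top view shows three T-bars at about (127,208), (163,206) and (199,206); the shortest, at 199, is the slim key. The rotor nut is near (391,192), and the lid is to its right (world -y). The scene view agrees with this. Next I'll get rough positions.

Create h.py:
```python
import numpy as np,cv2
from scipy.spatial.transform import Rotation as R
from rig import manip
def pose(s):
    q=np.array(s["ee_rot"]);T=np.eye(4);T[:3,:3]=R.from_quat(q[[1,2,3,0]]).as_matrix();T[:3,3]=s["position"];return T
def wrist(fn=None):
    s=manip.get_state();d=manip.get_image("wrist");d["T"]=pose(s)@d["hand_eye"]
    if fn:cv2.imwrite(fn,d["img"][:,:,::-1])
    return d
def ray(d,p,z):
    r=d["T"][:3,:3]@np.linalg.solve(d["camera_matrix"],[p[0],p[1],1.]);o=d["T"][:3,3]
    return o+r*(z-o[2])/r[2]
def proj(d,P):
    c=d["T"][:3,:3].T@(np.asarray(P)-d["T"][:3,3]);u=d["camera_matrix"]@c;return u[:2]/u[2]
def togo(P,yaw=None):
    "tool-axis shift to P; yaw=world angle of tool y axis (mod pi)"
    s=manip.get_state();T=pose(s);v=T[:3,:3].T@(np.asarray(P)-T[:3,3])
    a=np.arctan2(T[1,1],T[0,1]);o=[v.round(4)]
    if yaw is not None:
        o.append(round(-((yaw-a+np.pi/2)%np.pi-np.pi/2),4))
    print("TCP",T[:3,3].round(4),"yaw",round(a,4),"z",T[:3,2].round(3),"q6",s["qpos"][5].round(3),"go",*o)
```

Run:
```python
from h import *
d=dict(np.load("top.npz"))
g=cv2.cvtColor(d["img"],cv2.COLOR_RGB2GRAY)
m=np.zeros_like(g);m[185:230,115:225]=(g[185:230,115:225]<50)*255
for c in cv2.findContours(m,0,2)[0]:
    if cv2.contourArea(c)>60:
        b=cv2.boxPoints(cv2.minAreaRect(c));print([ray(d,p,.101)[:2].round(3).tolist() for p in b],ray(d,b.mean(0),.101).round(3))
print("nut",ray(d,(391,192),.1))
print(proj(d,[.193,-.54,.25]))
togo([.45,.2,.3],0)
```

```text
[[0.607, 0.177], [0.607, 0.16], [0.539, 0.162], [0.54, 0.178]] [0.573 0.169 0.101]
[[0.532, 0.353], [0.618, 0.343], [0.615, 0.317], [0.528, 0.328]] [0.573 0.335 0.101]
[[0.531, 0.265], [0.617, 0.259], [0.615, 0.237], [0.529, 0.244]] [0.573 0.251 0.101]
nut [ 0.59129768 -0.26918917  0.1       ]
[588.0096448  406.02053984]
TCP [ 0.1932 -0.5412  0.2493] yaw -1.228 z [-0.     0.001 -1.   ] q6 -0.121 go [ 0.491  -0.6118 -0.0498] -1.228
```
Keys at x~.573, y .335, .251, .169. Nut at (.591,-.269).

Units first: shifts go in units of 20 mm and turns go in units of 0.2 rad. So 0.028 m is 1.4, -0.0272 m is -1.36.

>>> step_hand(
  steps=[
    [1.4,-1.36,0,0],
    [1.4,-1.36,0,0],
    [1.4,-1.36,0,0],
    [1.4,-1.36,0,0],
    [1.4,-1.36,0,0],
  ],
)

```text
clock: 0.57
position: [0.2797, -0.3646, 0.2497]
ee_rot: [-0.0, 0.985, 0.17, 0.0]
contact_force: [1.8, 0.4, -0.2]
width: 0.0855
gripper_force: 0.0
```

>>> step_hand(
  steps=[
    [1.4,-1.36,0,0],
    [1.4,-1.36,0,0],
    [1.4,-1.36,0,0],
    [1.4,-1.36,0,0.425],
    [0,0,0,0.425],
  ],
)

```text
clock: 0.98
position: [0.3499, -0.2197, 0.2499]
ee_rot: [-0.002, 0.996, 0.088, 0.001]
contact_force: [-0.1, -0.6, -0.6]
width: 0.0857
gripper_force: 0.0
```

>>> step_hand(
  steps=[
    [0,0,0,0.425],
    [0,0,0,0.425],
  ],
)

```text
clock: 1.15
position: [0.3486, -0.2251, 0.2499]
ee_rot: [0.0, 1.0, 0.001, -0.0]
contact_force: [0.1, 0.1, 0.2]
width: 0.0856
gripper_force: 0.0
```

```bash
python3 -c "
from h import *
togo([.575,-.269,.205],-1.5708)"
```

```text
TCP [ 0.3486 -0.2251  0.2499] yaw -1.5694 z [-0. -0. -1.] q6 0.828 go [0.2263 0.0442 0.0449] 0.0014
```

>>> step_hand(
  steps=[
    [1.9,0.37,0,0],
    [1.9,0.37,0,0],
    [1.9,0.37,0,0],
    [1.9,0.37,0,0],
    [1.9,0.37,1,0],
  ],
)

```text
clock: 1.57
position: [0.5406, -0.2637, 0.2339]
ee_rot: [0.002, 1.0, 0.002, 0.003]
contact_force: [-0.2, -0.8, 0.9]
width: 0.0855
gripper_force: 0.0
```

>>> step_hand(
  steps=[
    [1.8,0.35,1,0],
    [0,0,0,0],
    [0,0,0,0],
  ],
)

```text
clock: 1.82
position: [0.5731, -0.2689, 0.2074]
ee_rot: [-0.002, 1.0, 0.002, -0.003]
contact_force: [-0.2, 0.0, 0.2]
width: 0.0854
gripper_force: 0.0
```

```bash
python3 -c "
from h import *
d=wrist('pics/nut1.png');np.savez('nut1.npz',**d)
print(proj(d,[.591,-.269,.1]))
c=cv2.resize(d['img'][80:300,120:390,::-1],None,fx=2.9,fy=2.7,interpolation=2)
cv2.imwrite('pics/nut1c.png',cv2.resize(d['img'][90:290,120:386,::-1],None,fx=3,fy=3,interpolation=2))"
```

```text
[252.8260378 169.109819 ]
```

View pics/nut1c.png

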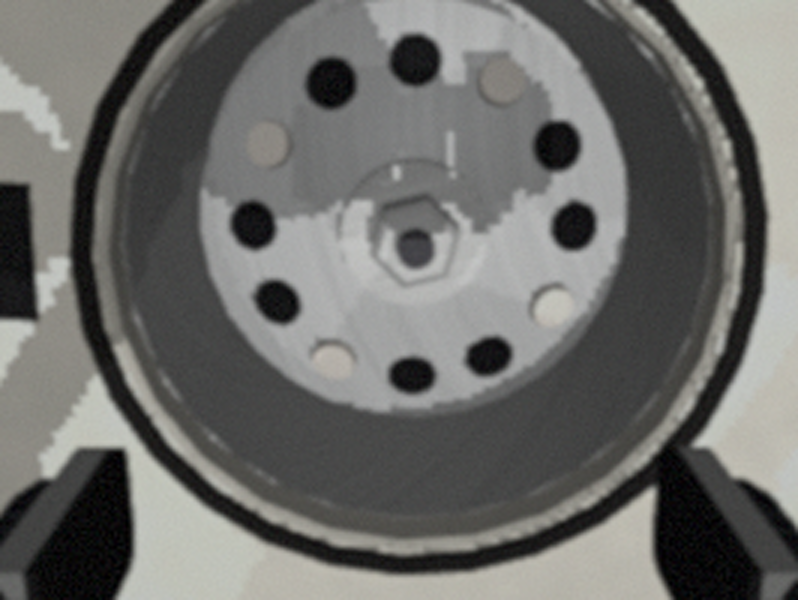

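The view shows the rotor with the hex nut at crop (416,243), in focus but small. I'll go closer, with the camera right above it.

In the tool's units: 0.024 m is 1.2, -0.02 m is -1.

>>> step_hand(
  steps=[
    [-1,0,1,0],
    [-1,0,1.2,0],
    [0,0,0,0],
    [0,0,0,0],
  ],
)

```text
clock: 2.2
position: [0.5299, -0.2686, 0.1672]
ee_rot: [-0.001, 1.0, 0.001, -0.001]
contact_force: [0.0, -0.2, 0.7]
width: 0.0854
gripper_force: 0.0
```

```bash
python3 -c "
from h import *
d=wrist('pics/nut2.png');np.savez('nut2.npz',**d)
u=proj(d,[.591,-.269,.1]);print(u)
x,y=int(u[0])-40,int(u[1])-30;print(x,y)
cv2.imwrite('pics/nut2c.png',cv2.resize(d['img'][y:y+60,x:x+80,::-1],None,fx=10,fy=10,interpolation=2))"
```

```text
[253.44534977 117.28260477]
213 87
```

View pics/nut2c.png

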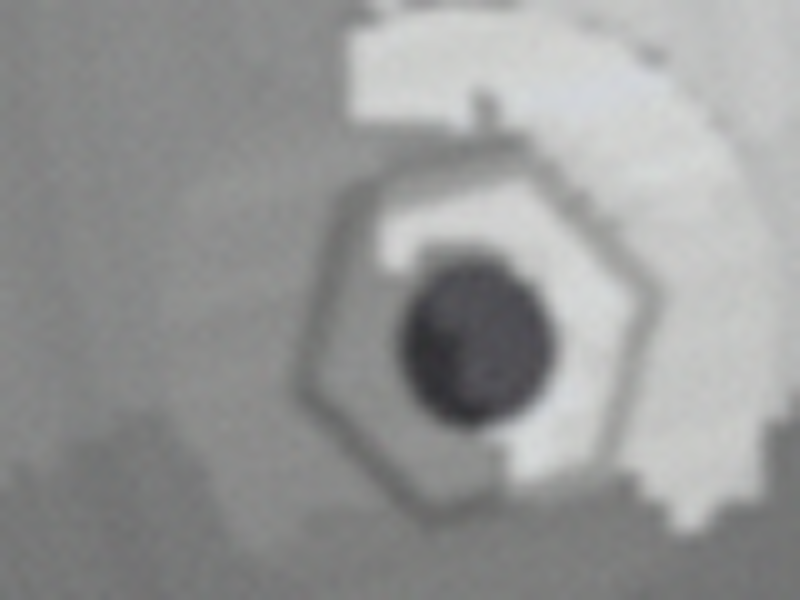

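The nut is clear. Its outer corners in the crop are (520,145), (660,295), (620,475), (435,520), (300,390) and (350,190).

Run:
```python
from h import *
d=dict(np.load("nut2.npz"))
c=np.array([(520,145),(660,295),(620,475),(435,520),(300,390),(350,190)],float)
p=(c+.5)/10-.5+[213,87]
P=np.array([ray(d,q,.097)[:2] for q in p]);m=P.mean(0);v=(P-m)@[1,1j]
print("centre",m,"r",abs(v),"ang mod60",np.degrees(np.angle((v**6).sum()/abs((v**6).sum())))/6, np.degrees(np.angle(v))%60)
t=ray(d,((480+.5)/10-.5+213,(338+.5)/10-.5+87),.104);print("thread",t)
togo([.45,.25,.33],-1.57)
```

```text
centre [ 0.58894435 -0.27365439] r [0.01210445 0.01174191 0.01264094 0.01200015 0.01211246 0.01240256] ang mod60 -14.362197267235992 [48.96369509 43.30272046 46.48001061 46.23435766 45.99102053 42.70162632]
thread [ 0.58939033 -0.27338534  0.104     ]
TCP [ 0.5321 -0.2696  0.1686] yaw -1.5691 z [ 0.002 -0.001 -1.   ] q6 0.983 go [-0.0809 -0.5196 -0.1622] 0.0009
```

In the tool's units: -0.02 m is -1, -0.041 m is -2.05.

>>> step_hand(
  steps=[
    [0,0,-2.05,0],
    [0,-1,-1.75,0],
    [-0.15,-2.05,0,0],
    [-0.15,-2.05,0,0],
    [-0.15,-2.05,0,0],
  ],
)

```text
clock: 2.67
position: [0.5249, -0.1259, 0.2465]
ee_rot: [0.001, 1.0, 0.001, 0.004]
contact_force: [0.9, 1.3, -0.4]
width: 0.0853
gripper_force: 0.0
```

>>> step_hand(
  steps=[
    [-0.15,-2.05,0,0],
    [-0.15,-2.05,0,0],
    [-0.15,-2.05,0,0],
    [0,-2.05,0,0],
    [0,-2.05,0,0],
  ],
)

```text
clock: 3.08
position: [0.5147, 0.0806, 0.2459]
ee_rot: [-0.0, 1.0, 0.001, 0.003]
contact_force: [0.0, 0.1, -0.0]
width: 0.0854
gripper_force: 0.0
```

>>> step_hand(
  steps=[
    [0,-2.05,0,0],
    [0,-2.05,0,0],
    [0,-2.05,0,0],
    [0,-2.05,0,0],
    [0,-2.05,0,0],
  ],
  finger_gap=0.05,
)

```text
clock: 3.5
position: [0.5141, 0.2863, 0.2459]
ee_rot: [-0.001, 1.0, 0.002, 0.003]
contact_force: [1.4, -0.9, -0.1]
width: 0.0502
gripper_force: 0.0
```

>>> step_hand(
  steps=[
    [0,0,0,0],
    [0,0,0,0],
    [0,0,0,0],
  ],
)

```text
clock: 3.75
position: [0.5138, 0.2838, 0.2445]
ee_rot: [-0.0, 1.0, 0.002, 0.002]
contact_force: [-0.2, -1.0, -0.2]
width: 0.0502
gripper_force: 0.0
```

```bash
python3 -c "
from h import *
togo([.513,.26,.25],-1.57)
d=wrist('pics/keys1.png');np.savez('keys1.npz',**d)
g=cv2.cvtColor(d['img'],cv2.COLOR_RGB2GRAY)
m=(g<45).astype('u1')*255
for c in cv2.findContours(m,0,2)[0]:
    if cv2.contourArea(c)>300:
        b=cv2.boxPoints(cv2.minAreaRect(c));print(b.astype(int).tolist(),[ray(d,p,.101)[:2].round(4).tolist() for p in b],ray(d,b.mean(0),.101).round(4))
"
```

```text
TCP [0.5138 0.2838 0.2445] yaw -1.5669 z [ 0.003  0.    -1.   ] q6 1.954 go [-0.0008  0.0238 -0.0055] 0.0031
[[0, 231], [511, 231], [511, 383], [0, 383]] [[0.4601, 0.5331], [0.4633, 0.0279], [0.2692, -0.0218], [0.2646, 0.5793]] [0.3727 0.2792 0.101 ]
[[350, 153], [360, 73], [386, 76], [375, 156]] [[0.5396, 0.1944], [0.6079, 0.1921], [0.6052, 0.1699], [0.5365, 0.1705]] [0.5736 0.1817 0.101 ]
[[265, 164], [276, 63], [291, 65], [281, 166]] [[0.5288, 0.2712], [0.6151, 0.2641], [0.6139, 0.2508], [0.5273, 0.2566]] [0.5733 0.2605 0.101 ]
[[166, 161], [182, 63], [204, 66], [188, 165]] [[0.5307, 0.3631], [0.6152, 0.3429], [0.6124, 0.3246], [0.5274, 0.3431]] [0.5734 0.343  0.101 ]
```

View pics/keys1.png

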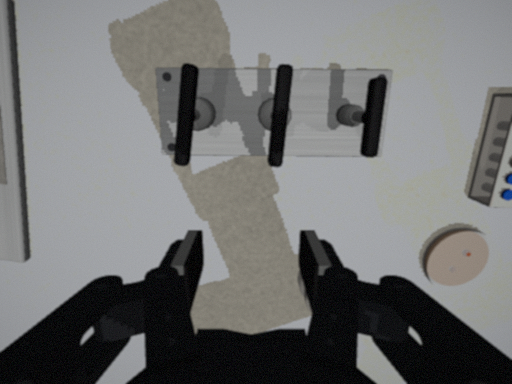

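The view shows the three bars upright over the holder: full-size at columns 185 and 280, slim at 373. The plate corners are (157,68), (391,70), (383,156) and (162,154). I'll take the left key first.

In the tool's units: -0.031 m is -1.55, 0.03 m is 1.5, 0.114 rad is 0.57.

>>> step_hand(
  steps=[
    [1.5,-1.55,0,0],
    [1.5,-1.55,0,0],
    [0,0,0,0.57],
    [0,0,0,0.57],
    [0,0,0,0],
  ],
)

```text
clock: 4.22
position: [0.5721, 0.3421, 0.2429]
ee_rot: [0.0, 0.993, -0.114, 0.0]
contact_force: [-0.1, -0.8, 0.5]
width: 0.0499
gripper_force: 0.0
```

```bash
python3 -c "
from h import *
d=dict(np.load('keys1.npz'))
P=np.array([ray(d,p,.01)[:2] for p in [(157,68),(391,70),(383,156),(162,154)]]);print(P.round(4),P.mean(0))
togo([.5735,.3455,.093],-1.795)"
```

```text
[[0.6201 0.3919]
 [0.6194 0.127 ]
 [0.5211 0.123 ]
 [0.522  0.3941]] [0.57065858 0.25896322]
TCP [0.5721 0.3421 0.2429] yaw -1.7999 z [ 0. -0. -1.] q6 2.235 go [ 0.0006 -0.0037  0.1499] -0.0049
```

>>> step_hand(
  steps=[
    [0.03,-0.185,2,0],
    [0,0,2,0],
    [0,0,2,0],
    [0,0,1.5,0],
    [0,0,0,0],
  ],
)

```text
clock: 4.63
position: [0.5683, 0.3432, 0.0866]
ee_rot: [0.004, 0.994, -0.112, -0.006]
contact_force: [-1.2, -0.2, -0.9]
width: 0.0501
gripper_force: 0.0
```

>>> step_hand(
  steps=[
    [0,0,0,0],
    [0,0,0,0],
    [0,0,0,0],
    [0,0,0,0],
    [0,0,0,0],
  ],
  finger_gap=0.0,
  grip_force=60,
)

```text
clock: 5.05
position: [0.5741, 0.3475, 0.0961]
ee_rot: [-0.001, 0.994, -0.112, 0.003]
contact_force: [-0.1, -0.5, 7.5]
width: 0.0126
gripper_force: 63.4
```

```bash
python3 -c "
from h import *
togo([.5735,.3455,.093],-1.795)"
```

```text
TCP [0.5741 0.3475 0.0961] yaw -1.7956 z [ 0.005  0.002 -1.   ] q6 2.237 go [-0.0002  0.0021  0.0031] -0.0006
```

In the tool's units: -0.04 m is -2, -0.03 m is -1.5.

>>> step_hand(
  steps=[
    [0,0,-1.5,0],
    [0,0,-2,0],
    [0,0,-2,0],
    [0,0,-2,0],
    [0,0,-2,0],
  ],
)

```text
clock: 5.47
position: [0.5717, 0.3469, 0.2851]
ee_rot: [-0.0, 0.994, -0.112, 0.0]
contact_force: [1.7, 0.8, -3.7]
width: 0.0131
gripper_force: 62.2
```

>>> step_hand(
  steps=[
    [0,0,0,0],
    [0,0,0,0],
    [0,0,0,0],
  ],
)

```text
clock: 5.72
position: [0.5715, 0.3467, 0.2822]
ee_rot: [0.0, 0.994, -0.112, -0.001]
contact_force: [0.5, 0.3, -3.6]
width: 0.013
gripper_force: 62.1
```

```bash
python3 -c "
from h import *
togo([.589,-.2735,.25],-1.822)
d=wrist('pics/held1.png')"
```

```text
TCP [0.5715 0.3467 0.2822] yaw -1.7957 z [-0.001 -0.001 -1.   ] q6 2.237 go [0.1554 0.6007 0.0326] 0.0263
```

View pics/held1.png

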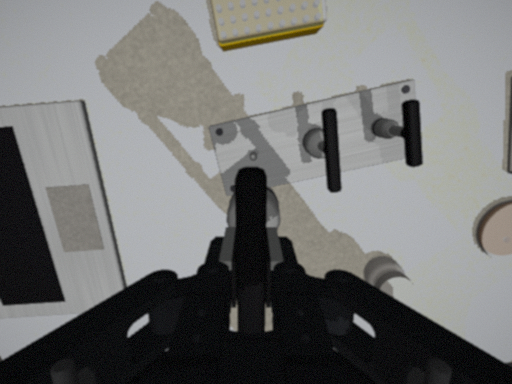

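The key is held with its bar along the tool's x (column 251, far end at row 168). The freed pin is at (253,155). Now I'll carry the key to the nut.

>>> step_hand(
  steps=[
    [0.52,2,0,0],
    [0.52,2,0,0],
    [0.52,2,0,0],
    [0.52,2,0,0],
    [0.52,2,0,0],
  ],
)

```text
clock: 6.18
position: [0.5768, 0.1387, 0.28]
ee_rot: [0.001, 0.994, -0.112, -0.003]
contact_force: [1.8, -1.2, -2.4]
width: 0.0126
gripper_force: 61.6
```

>>> step_hand(
  steps=[
    [0.52,2,0,0],
    [0.52,2,0,0],
    [0.52,2,0,0],
    [0.52,2,0,0],
    [0.52,2,0,0],
  ],
)

```text
clock: 6.6
position: [0.5828, -0.0677, 0.2802]
ee_rot: [-0.0, 0.994, -0.112, -0.003]
contact_force: [0.3, -0.3, -3.0]
width: 0.0126
gripper_force: 61.6
```

>>> step_hand(
  steps=[
    [0.52,2,0,0],
    [0.52,2,0,0],
    [0.52,2,0,0],
    [0.52,2,0,0],
    [0.52,2,0,0.13],
  ],
)

```text
clock: 7.02
position: [0.5891, -0.2741, 0.2799]
ee_rot: [-0.001, 0.992, -0.126, -0.002]
contact_force: [1.9, -0.2, -2.3]
width: 0.0127
gripper_force: 61.6
```

>>> step_hand(
  steps=[
    [0,0,1.5,0],
    [0,0,0,0],
    [0,0,0,0],
    [0,0,0,0],
  ],
)

```text
clock: 7.35
position: [0.5901, -0.2718, 0.2519]
ee_rot: [-0.001, 0.992, -0.125, -0.001]
contact_force: [-0.6, -0.5, -2.5]
width: 0.0124
gripper_force: 61.6
```

```bash
python3 -c "
from h import *
H=manip.get_image('wrist');s=manip.get_state()
M=np.linalg.inv(H['hand_eye']);K=H['camera_matrix']
for x in(.043,.045,.047):
    c=M@[x,0,-.008,1];u=K@c[:3];print(u[:2]/u[2])
togo([.589,-.2735,.21],-1.822);print(s['contact_force'],s['moment'])
"
```

```text
[252.35712632 173.27493417]
[252.37256355 168.44863117]
[252.38815067 163.5754644 ]
TCP [ 0.5907 -0.2718  0.2531] yaw -1.8208 z [-0.  0. -1.] q6 1.282 go [-0.0012  0.0021  0.0431] 0.0012
[ 0.60993266 -0.51245012 -2.05467338] [-0.01767044 -0.04264066  0.00674352]
```

In the tool's units: 0.002 m is 0.1, -0.0012 m is -0.06.

>>> step_hand(
  steps=[
    [-0.06,0.1,1,0],
    [0,0,1,0],
    [0,0,0.75,0],
    [0,0,0,0],
    [0,0,0,0],
  ],
)

```text
clock: 7.82
position: [0.5891, -0.2733, 0.1986]
ee_rot: [0.0, 0.992, -0.124, 0.0]
contact_force: [0.6, 0.1, -2.3]
width: 0.0128
gripper_force: 61.5
```

```bash
python3 -c "
from h import *
togo([.589,-.2735,.19],-1.822)"
```

```text
TCP [ 0.5891 -0.2733  0.1986] yaw -1.8204 z [ 0. -0. -1.] q6 1.279 go [-0.      0.0002  0.0086] 0.0016
```

>>> step_hand(
  steps=[
    [0,0,0.15,0],
    [0,0,0.15,0],
    [0,0,0.1,0],
    [0,0,0,0],
    [0,0,0,0],
  ],
)

```text
clock: 8.23
position: [0.5888, -0.2744, 0.1902]
ee_rot: [0.0, 0.992, -0.125, 0.0]
contact_force: [-0.7, 0.3, -3.6]
width: 0.0129
gripper_force: 61.6
```

```bash
python3 -c "
from h import *
togo([.589,-.2735,.185],-1.822)"
```

```text
TCP [ 0.5888 -0.2744  0.1902] yaw -1.822 z [ 0. -0. -1.] q6 1.279 go [-0.0001 -0.0009  0.0052] -0.0
```

In the tool's units: 0.002 m is 0.1.

>>> step_hand(
  steps=[
    [0,0,0.1,0],
    [0,0,0.1,0],
    [0,0,0,0],
    [0,0,0,0],
  ],
)

```text
clock: 8.57
position: [0.5886, -0.2743, 0.1857]
ee_rot: [-0.0, 0.992, -0.125, -0.0]
contact_force: [0.3, -0.3, -3.3]
width: 0.0127
gripper_force: 61.6
```

>>> step_hand(
  steps=[
    [0,0,0.1,0],
    [0,0,0.1,0],
    [0,0,0,0],
    [0,0,0,0],
  ],
)

```text
clock: 8.9
position: [0.5891, -0.2746, 0.1845]
ee_rot: [0.001, 0.992, -0.125, 0.001]
contact_force: [-2.9, 0.2, 7.7]
width: 0.0127
gripper_force: 63.1
```

>>> step_hand(
  steps=[
    [0,0,0.1,0],
    [0,0,0.05,0],
    [0,0,0,0],
    [0,0,0,0],
  ],
)

```text
clock: 9.23
position: [0.5902, -0.2742, 0.1793]
ee_rot: [-0.0, 0.992, -0.125, 0.002]
contact_force: [4.5, 1.1, -1.3]
width: 0.0127
gripper_force: 61.7
```

```bash
python3 -c "
from h import *
s=manip.get_state();print(s['contact_force'],s['moment'])
togo([.589,-.2735,.185],-1.822)"
```

```text
[ 4.52681401  1.1016738  -1.32749634] [ 0.31369624 -0.83576359 -0.00405572]
TCP [ 0.5902 -0.2742  0.1793] yaw -1.8222 z [ 0.004 -0.    -1.   ] q6 1.279 go [-0.0013 -0.0004 -0.0057] -0.0002
```

In the tool's units: 0.002 m is 0.1.

>>> step_hand(
  steps=[
    [0,0,0.1,0],
    [0,0,0,0],
    [0,0,0,0],
  ],
)

```text
clock: 9.48
position: [0.59, -0.2742, 0.1767]
ee_rot: [-0.0, 0.992, -0.125, 0.001]
contact_force: [5.1, 1.0, -3.2]
width: 0.0127
gripper_force: 61.7
```

>>> step_hand(
  steps=[
    [0,0,0.1,0],
    [0,0,0.05,0],
    [0,0,0,0],
    [0,0,0,0],
  ],
)

```text
clock: 9.82
position: [0.59, -0.2743, 0.1737]
ee_rot: [-0.0, 0.992, -0.125, 0.001]
contact_force: [4.5, 0.8, -2.3]
width: 0.0123
gripper_force: 61.7
```

>>> step_hand(
  steps=[
    [0,0,0.1,0],
    [0,0,0.05,0],
    [0,0,0,0],
    [0,0,0,0],
  ],
)

```text
clock: 10.15
position: [0.5901, -0.2744, 0.1712]
ee_rot: [-0.0, 0.992, -0.125, 0.001]
contact_force: [4.9, 2.5, -0.4]
width: 0.0128
gripper_force: 62.0
```

```bash
python3 -c "
from h import *
s=manip.get_state();print(s['contact_force'],s['moment'])
togo([.589,-.2735,.185],-1.822)"
```

```text
[ 4.94108602  2.47580665 -0.44651516] [ 0.39507442 -1.20327664  0.04377177]
TCP [ 0.5901 -0.2744  0.1712] yaw -1.8222 z [ 0.003 -0.    -1.   ] q6 1.279 go [-0.0012 -0.0006 -0.0138] -0.0002
```

It slides on, so this key fits. I'll ease the side load and seat it.

In the tool's units: 0.0012 m is 0.06, 0.001 m is 0.05.

>>> step_hand(
  steps=[
    [0.06,0,0.05,0],
    [0,0,0.05,0],
    [0,0,0,0],
    [0,0,0,0],
  ],
)

```text
clock: 10.48
position: [0.5906, -0.2747, 0.171]
ee_rot: [0.0, 0.992, -0.125, 0.001]
contact_force: [2.3, 3.2, 7.8]
width: 0.0125
gripper_force: 63.2
```

>>> step_hand(
  steps=[
    [0,0,0.05,0],
    [0,0,0.05,0],
    [0,0,0,0],
    [0,0,0,0],
  ],
)

```text
clock: 10.82
position: [0.5907, -0.2748, 0.171]
ee_rot: [0.001, 0.992, -0.125, 0.002]
contact_force: [-0.1, 2.8, 15.5]
width: 0.0131
gripper_force: 64.3
```

```bash
python3 -c "
from h import *
s=manip.get_state();print(s['contact_force'],s['moment'])
togo([.589,-.2735,.168],-1.822)"
```

```text
[-0.08954897  2.8364707  15.5068321 ] [ 0.88786794 -0.26846279 -0.01414363]
TCP [ 0.5907 -0.2748  0.171 ] yaw -1.822 z [ 0.004 -0.002 -1.   ] q6 1.279 go [-0.002  -0.0009  0.003 ] 0.0
```

>>> step_hand(
  steps=[
    [0,-0.035,-0.05,0],
    [0,0,0,0],
    [0,0,0,0],
    [0,0,0,0],
  ],
)

```text
clock: 11.15
position: [0.5907, -0.2745, 0.1711]
ee_rot: [0.001, 0.992, -0.125, 0.002]
contact_force: [1.4, 2.5, 10.6]
width: 0.0126
gripper_force: 63.7
```

```bash
python3 -c "
from h import *
togo([.589,-.2735,.168],-1.822)
a=manip.get_image('scene')['img'];b=wrist()['img']
cv2.imwrite('pics/end.png',np.vstack([cv2.resize(a[120:270,60:430],(800,324),interpolation=2),cv2.resize(b[100:370],(506,270))[:, :] if 0 else np.pad(b[100:370],((0,0),(0,288),(0,0)))])[:,:,::-1])"
```

```text
TCP [ 0.5907 -0.2745  0.1711] yaw -1.822 z [ 0.003 -0.002 -1.   ] q6 1.281 go [-0.0019 -0.0006  0.0031] 0.0
```

View pics/end.png

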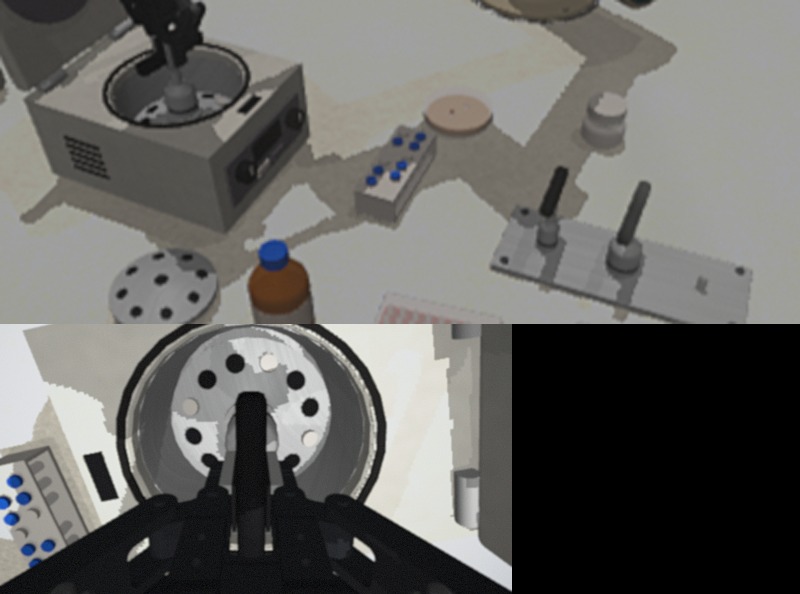

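The key sits upright and home on the nut, with its bar held at column 251. The other two keys still stand on their pins, at (548,235) and (625,255). I'm handing in.

```bash
python3 -c "
from rig import manip
print(manip.sign_off())"
```

```text
the job is handed in; nothing more can be done
None
```

The first full-size key I tried, the one on the holder's +y-end pin, fits: it is fully home and upright on the nut and still held by its T-handle, and since it fitted there was no wrong key to hang back; the other two keys were never moved from their pins, and the job is handed in at about 11 s.

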